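# Load a connector housing into the star-wheel clamp and tighten it

### The arm

A 6-joint arm with a two-finger parallel gripper is mounted at the origin on a cart in front of the work surface, level with it; the furniture and walls round the work are solid. World frame = base frame: x ahead of the robot, y to its left, z up, the work surface at z = 0. Lengths are in mm, angles in rad, forces in N, time in s.
With the tool pointing down it reaches from about 300 to 775 mm from the base axis. Payload 14.6 kg.
Tool frame: the origin (TCP) lies at the centre of the arm's flange, where the gripper is bolted on; the fingertips stand 199 mm ahead of it and the grasp point (between the pads) lies 180 mm ahead of it; z points along the fingers, y is the line along which they close (so a half turn about z gives the same grasp; the last joint's range is limited). The gripper opens to 94 mm and grips with 3 to 60 N. Pads are 16 mm wide; open, the fingers measure 119 mm over their backs; the gripper's body (75 mm by 177 mm) begins 78 mm behind the grasp point.
Start: joints at [-1.248, 0.3, 1.521, -0, 1.321, -0.067], TCP at [208.995, -508.736, 404.646] pointing down, gripper open.
Joint ranges: [-3.03, 3.03], [-0.79, 2.21], [0.23, 2.52], [-1.04, 4.18], [0, 3.07], [-2.55, 2.55]. Speed limits (rad/s): [2.22, 2.22, 2.57, 3.14, 3.14, 3.14].

### API

Orientations are given as [roll, pitch, yaw] about the fixed x, y, z axes, in that order (R = Rz(yaw) Ry(pitch) Rx(roll)).
In Python, from cell import manip, optics, workorder gives the robot as it stands.
- The arm moves only by the tool step_arm, never from a script. Its argument "increments" is a list that holds one entry, the list of rows, each a list of 7 numbers: the turn, a rotation vector about the tool's x, y, z as a fraction of full scale, then the shift along the tool's x, y, z as a fraction of full scale, then the closure, from -1 (fully open) to 1 (shut). In form: [[[wx, wy, wz, tx, ty, tz, fingers], ...]]. A call has 1 to 5 rows; each row shifts and turns the commanded pose from where the row before left it, along the tool's axes as they then stand; what a row does not reach is not made up. Full scale, the value 1, is 40 mm for a shift and 45 degrees for a turn. A row lasts 1/10 s, in which the tool goes at most 50 mm and 8.59 degrees, less where a joint would pass 70% of its speed; a pose out of reach is approached as far as the arm can. A call with a number of a shift or a turn outside -1 to 1 is refused whole. A call with a gripper value outside its range is refused whole. The fingers move at their own pace and stop on an object; "newtons" is the grip in N (left out, the last holds). Time passes only in rows, so rows that do not move let the fingers close. It gives the time, the measured TCP pose, the force, the opening and the grip force at its end, in the units of the state.
- manip.read_state(): the state, without advancing time (a new reading comes with each control period).
- optics.camera(name): name is "scene" or "top" or "wrist"; returns a dict with "frame" (400x640x3 uint8, red, green, blue), "range_z" (400x640 float32, mm along the optical axis (not along the pixel's ray), 0 where there is no reading), "mtx" (3x3 intrinsics, pixels), "distortion" ([k1, k2, p1, p2, k3] as OpenCV has them; the pictures are not rectified), "cam_to_world" (4x4, takes a point from camera to world coordinates). Camera axes: x right, y down, z forward; pixel columns grow to the right and rows downward; lengths in mm; the calibration is good to about 2 mm. A picture is of the moment at which its call begins.
- workorder.sign_off(): hands the job in; it is judged then, once.
The state is a dict: "clock": time; "joints": joint angles; "qd": joint speeds; "effort": joint torques, N m; "eef_pos": TCP position; "eef_rot": TCP orientation; "wrist_force": force on the tool from outside, world axes, zero at the start; "moment": the same for the moment, N m; "finger_gap": finger opening in mm; "finger_force": force on a finger pad.
Only numpy, scipy, OpenCV 4.12 (cv2) and the standard library are available. Lean on these libraries where they do the work, as an engineer would, in place of code of your own. Each camera call takes 0.05 s, during which the arm holds its last target. There are 200 camera calls.

### The job

Set the white connector housing upright on the bed of the clamping fixture, between the sliding jaw and the fixed backstop with its long side running from jaw to stop, and let go of it. Then tighten the clamp by pushing the spokes of its star wheel round clockwise (seen from above), one spoke after another, until the housing is held firmly between jaw and backstop, with a clamp force of about 18 N; take care never to crush it, and leave the other things on the bench where they are.

Things in the scene. Friction and masses are not known exactly. Their poses are not given: they have to be found in the camera images.
- clamp_base: Clamping fixture fixed on the bench: aluminium base plate 165 x 348 mm, 12 mm thick, x -62 to +102 mm and y -243 to +105 mm from its origin, which lies on the bench straight below the axis of its star wheel; z up. The jaws lie in its -y direction.
- bed_mid (a point): Point on the bed (plate top, z 12 mm) between the jaws, at fixture x 0, y -172 mm. The fixed backstop, 56 mm wide, 32 mm high above the bed, at fixture x 0, is adjustable and not measured: its clamping face (looking to fixture +y) stands anywhere from y -205 to -221 mm, and stays there.
- guard_top (a point): Middle of the flat top of the grey guard box that covers the far part of the wheel: top 86 mm above the bench, fixture x +20 to +98 mm, y -95 to +95 mm, walls down to the plate. Spokes can be pushed only on the open side, fixture x < +20 mm.
- wheel_hub (a point): Star wheel's centre, on its upright axis, level with the spokes' centre lines, 60 mm above the bench. Black hub 42 mm across, its screw cap 77 mm above the bench; 5 even level round steel spokes 12 mm thick end in 18 mm balls centred 78 mm from the axis. Under the spokes: a column 48 mm across, and in the -y direction a rack bar and the jaw, all below 48 mm.
- star_wheel (a joint): Wheel angle, rad, -0.1 to 5.2, starts 0 to 1.2; grows clockwise seen from above (tightening). At q the spokes point to pi - q - k*72 deg, counted anticlockwise from the fixture's +x. Friction holds it where left, also when clamped. Free turning takes 0.40 N m (6.5 N on a spoke 62 mm from the axis); each N of clamp force adds 0.013 N m (18 N: 0.23 N m, or 3.8 N at 62 mm).
- jaw: Sliding jaw, 56 mm wide, 34 mm high, its clamping face a black sprung plate (8 N per mm, 4 mm stroke, then rigid). Origin at the middle of the uncompressed face's lower edge, on the bed; axes as the fixture's. At fixture x 0, y = -135 mm - 13 mm x wheel angle (rad): tightening moves it toward -y, to the backstop.
- connector_mid (a point): Centre, half-way up, of the white nylon connector housing, 24 mm (its x) x 36 mm (its y, the direction to be clamped; either end may face the jaw) x 33 mm high, 30 g; stands upright on the bench at the start. Its foot, 24 x 36 mm and 9 mm high, is the widest part: grip it across the 24 mm. Above the foot it is a narrower block.
- connector: The same housing; origin at the centre of its underside, z up.
- screw_tin: Bystander: round tin, 62 mm across, 28 mm high.
- tweezers: Bystander: tweezers, 124 mm long.
- aa_cell: Bystander: AA cell, 50 mm long, 14 mm thick.
- terminal_plug: Bystander: terminal plug, 11 x 30 x 13 mm.
- test_clip: Bystander: test clip, 69 mm long.
Not all that is in view belongs to the job. Leave any orange or purple look-alike of the connector alone.

How it is judged (in metres and radians):
On the way, in this order (a step that is already met when the one before it is completed fails the run):
1. the housing stands upright on the bed between jaw and backstop, let go (z of connector in the frame of clamp_base between 0.009 and 0.016 m and x of connector in the frame of clamp_base between -0.018 and 0.018 m and y of connector in the frame of clamp_base between -0.21 and -0.14 m and angle between connector's own z axis and vertical below 0.1 rad and contact force between the fingers and connector below 0.1 N and contact force between jaw and connector below 2 N), for 0.2 s.
2. the wheel has brought the jaw to bear on the housing with more than 8 N (contact force between jaw and connector above 8 N), for 0.1 s.
At the end, for the whole second after the job is handed in: The housing stands on the bed (within 4 mm of its height, upright within 0.1 rad, within 18 mm of the jaws' centre line, its long side along the clamping direction within 0.12 rad), clamped with 8 to 28 N between jaw and backstop, wheel and housing at rest (contact force between jaw and connector between 8 and 28 N and z of connector in the frame of clamp_base between 0.009 and 0.016 m and x of connector in the frame of clamp_base between -0.018 and 0.018 m and angle between connector's own z axis and vertical below 0.1 rad and angle between the y axis of connector and the y axis of clamp_base, either way round below 0.12 rad and velocity of joint star_wheel between -0.02 and 0.02 rad/s and linear speed of connector below 0.01 m/s); the robot touches nothing.
It fails at once if the housing is crushed (more than 35 N of clamp force) (contact force between jaw and connector above 35 N).
It fails at once if a bystander is shoved more than 30 mm (distance of any of screw_tin, terminal_plug, tweezers, test_clip, aa_cell from where it was at the start of the episode above 0.03 m).
It also fails if it takes over 72 s, if anything falls off the work surface, if the arm or the gripper's body presses on something with over 40 N, if the wrist force passes 120 N, or if a joint passes its speed limit or range.

## Working session

There is one attempt and no reset: what is moved stays moved. The work goes in short steps, Python scripts to look and compute and a tool call to move; the robot and the scene stay as the last step left them, time stands still between calls to the robot, and variables do not carry over. Pictures are saved under pics/ and viewed, at most 10 in all, crops included, and the job is handed in when it is done.

Besides the shell and the picture viewer there is one more tool, called after "Call:" as a command line: name --argument value ..., lists and objects as JSON in quotes. step_arm: Moves the arm, as the interface text tells. Its arguments: {"type":"object","properties":{"increments":{"type":"array","items":{"type":"array","items":{"type":"array","items":{"type":"number"}}}},"newtons":{"type":"number"}},"required":["increments"]}

```bash
mkdir -p pics; cat > h.py <<'E'
import numpy as np,cv2
from cell import manip,optics,workorder
def cam(n):
    c=optics.camera(n); return c
def pts(c):
    h,w=c['range_z'].shape
    u,v=np.meshgrid(np.arange(w),np.arange(h))
    n=cv2.undistortPoints(np.stack([u,v],-1).reshape(-1,1,2).astype(float),np.array(c['mtx']),np.array(c['distortion'])).reshape(h,w,2)
    z=c['range_z'][...,None]
    p=np.concatenate([n*z,z],-1)
    T=np.array(c['cam_to_world']); return p@T[:3,:3].T+T[:3,3]
def ray(c,u,v,zp):
    n=cv2.undistortPoints(np.array([[[u,v]]],float),np.array(c['mtx']),np.array(c['distortion'])).ravel()
    T=np.array(c['cam_to_world']); d=T[:3,:3]@np.array([*n,1]); o=T[:3,3]
    return o+d*(zp-o[2])/d[2]
def save(n,im): cv2.imwrite('pics/'+n,cv2.cvtColor(im,cv2.COLOR_RGB2BGR))
E
python3 - <<'E'
from h import *
import pickle
D={n:cam(n) for n in('scene','top')}
pickle.dump(D,open('d0.pkl','wb'))
for n in D: save(n+'0.png',D[n]['frame']); print(n,np.array(D[n]['cam_to_world']).round(2).tolist(),D[n]['mtx'],(D[n]['range_z']>0).mean())
s=manip.read_state();print(s)
E
```

```text
scene [[-0.88, -0.22, 0.42, 220.14], [-0.47, 0.37, -0.8, 709.23], [0.02, -0.9, -0.43, 495.81], [0.0, 0.0, 0.0, 1.0]] [[392.68828982   0.         315.90485927]
 [  0.         392.68828982 198.18104684]
 [  0.           0.           1.        ]] 0.9961171875
top [[0.01, -0.99, 0.17, 403.57], [-1.0, -0.01, 0.01, -52.07], [-0.01, -0.17, -0.99, 1334.83], [0.0, 0.0, 0.0, 1.0]] [[515.58977943   0.         318.50338841]
 [  0.         515.58977943 195.96699732]
 [  0.           0.           1.        ]] 0.99634375
{'clock': 0.1, 'joints': array([-1.24760952e+00,  3.00395280e-01,  1.52149511e+00, -2.19039685e-05,
        1.32068271e+00, -6.65646649e-02]), 'qd': array([-0.00082626, -0.00199645, -0.00112793, -0.00039315,  0.00022963,
       -0.00046768]), 'effort': array([ 2.58793072e-03, -5.32640934e+01, -3.53280258e+01,  7.10396119e-02,
        2.35141284e-02, -7.20576213e-05]), 'eef_pos': array([ 208.9826656 , -508.72120562,  404.16418905]), 'eef_rot': array([-3.14061297e+00, -4.40448151e-05,  3.89756879e-01]), 'wrist_force': array([-0.03688897, -0.08490861,  0.57444749]), 'moment': array([-0.01078548,  0.01822053,  0.04834048]), 'finger_force': 0.0, 'finger_gap': 93.76087977384977}
```

View pics/top0.png

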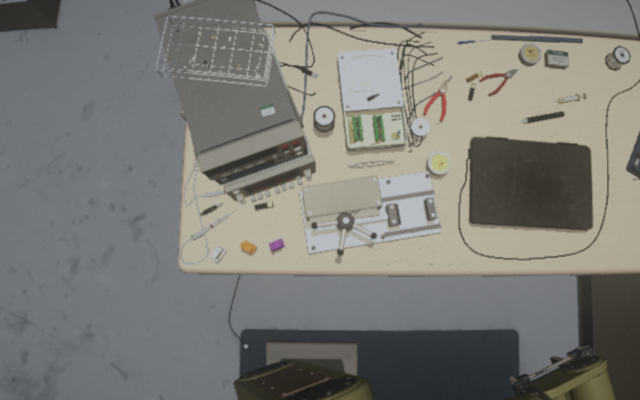

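View pics/scene0.png

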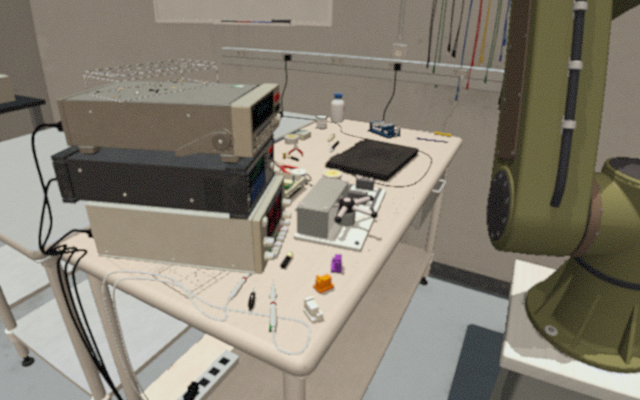

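Top view: the connector candidates are white (218,254), orange (249,247) and purple (277,245). White fits the description. The fixture has its hub at (345,220), jaw at (392,215), backstop at (431,208) and guard at (342,198). Next I measure and confirm with an enlarged crop.

```bash
python3 - <<'E'
from h import *
import pickle
D=pickle.load(open('d0.pkl','rb'))
c=D['top'];P=pts(c);f=c['frame'].astype(int)
# crops
a=cv2.resize(c['frame'][235:270,200:260],None,fx=8,fy=8,interpolation=cv2.INTER_CUBIC)
b=cv2.resize(c['frame'][165:260,295:445],None,fx=5,fy=5,interpolation=cv2.INTER_CUBIC)
im=np.zeros((600,750,3),np.uint8); im[:475,:750]=b[:475,:750]; im[475:600,:]=0
save('fix0.png',im[:475])
s=D['scene']; e=cv2.resize(s['frame'][285:330,295:345],None,fx=7,fy=7,interpolation=cv2.INTER_CUBIC)
z=np.zeros((320,480+350,3),np.uint8); z[:280,:480]=a; z[:315,480:830]=e; save('conn0.png',cv2.resize(z,(790,304)))
# bench height
print('bench z',np.median(P[255:262,300:450,2]), P[252,330])
# connector white
def info(P,m,n):
    q=P[m]; xy=q[:,:2]; r=cv2.minAreaRect(xy.astype(np.float32)); print(n,m.sum(),q.mean(0).round(1),'rect',np.round(r[0],1),np.round(r[1],1),round(r[2],1),'z',np.percentile(q[:,2],[5,50,95]).round(1))
R=np.zeros(P.shape[:2],bool);R[240:268,205:235]=1
info(P,R&(P[...,2]>5)&(P[...,2]<50),'conn>5')
info(P,R&(P[...,2]>20)&(P[...,2]<50),'conn>20')
Ps=pts(s);R=np.zeros(P.shape[:2],bool);R[292:326,300:328]=1
info(Ps,R&(Ps[...,2]>4)&(Ps[...,2]<50),'scene conn>4')
info(Ps,R&(Ps[...,2]>20)&(Ps[...,2]<50),'scene conn>20')
R=np.zeros(P.shape[:2],bool);R[170:256,297:445]=1
info(P,R&(P[...,2]>7)&(P[...,2]<18),'plate')
info(P,R&(P[...,2]>7)&(P[...,2]<100),'all')
info(P,R&(P[...,2]>80)&(P[...,2]<92),'guard')
R=np.zeros(P.shape[:2],bool);R[195:235,383:402]=1
info(P,R&(P[...,2]>35)&(P[...,2]<60),'jaw')
R=np.zeros(P.shape[:2],bool);R[190:230,420:443]=1
info(P,R&(P[...,2]>35)&(P[...,2]<60),'stop')
R=np.zeros(P.shape[:2],bool);R[205:235,330:362]=1
info(P,R&(P[...,2]>72)&(P[...,2]<82),'hub')
for u,v in((345,220),(314,225),(340,252),(374,236)):print(u,v,ray(c,u,v,69 if u!=345 else 77).round(1),P[v,u].round(1))
E
```

```text
bench z -0.06746836745060136 [481.7575046  -62.97769669  -2.45307706]
conn>5 175 [473.7 226.7  19. ] rect [476.3 224.4] [68.8 76.3] 7.8 z [ 5.6 16.6 34.1]
conn>20 80 [476.4 226.6  29.5] rect [474.8 225.8] [20.5 30.9] 55.3 z [22.8 29.5 34.3]
scene conn>4 336 [470.4 234.6  18.9] rect [474.3 213.7] [37.3 93.5] 16.8 z [ 5.2 17.7 32.2]
scene conn>20 155 [474.8 230.9  28. ] rect [474.8 229.4] [17.4 29.5] 52.5 z [21.8 28.2 33.4]
plate 4603 [ 576.  -192.1   12.2] rect [ 584.2 -170.6] [215.2 388.3] 0.9 z [ 8.1 12.1 16.2]
all 8772 [ 586.3 -157.    40. ] rect [ 584.1 -170.9] [218.6 388.4] 1.2 z [ 8.8 16.3 88.4]
guard 2404 [615.6 -87.7  86. ] rect [610.5 -82.6] [215.8 124.6] 85.2 z [82.  86.1 89.9]
jaw 257 [ 576.4 -222.6   44.7] rect [ 577.3 -223.8] [55.8 29.6] 9.2 z [38.5 45.  50. ]
stop 185 [ 592.4 -317.5   43.6] rect [ 593.1 -317.4] [56.3 21.5] 9.2 z [38.5 43.6 48.1]
hub 152 [558.9 -98.2  75.4] rect [564.1 -97. ] [51.9 66.7] 5.0 z [72.4 74.7 81.4]
345 220 [555.9 -98.6  77. ] [555.9 -98.6  76.9]
314 225 [543.8 -22.4  69. ] [543.6 -22.5  70.9]
340 252 [477.8 -86.9  69. ] [477.7 -86.9  70. ]
374 236 [ 517.7 -170.4   69. ] [ 517.5 -170.2   71.2]
```

View pics/conn0.png

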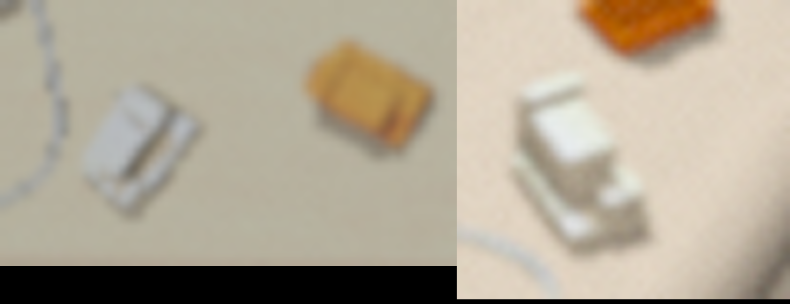

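View pics/fix0.png

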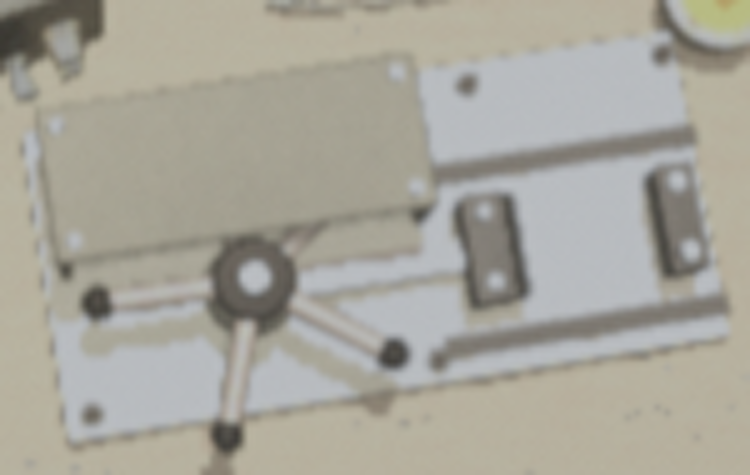

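The crop confirms the white housing at top (218,254). Its long axis runs at about -36° in world. The fixture yaw is about 9.4°, and the spokes are at 90/162/234° in the fixture, so q ≈ 0.31. Next step: plan the approach.

```bash
cat > plan.py <<'E'
import sys,json
from h import *
from scipy.spatial.transform import Rotation as Ro
# plan.py x y z yawdeg nrows fingers : rows from present pose to target (tool down)
def plan(x,y,z,yaw,n,f,start=None):
    s=manip.read_state()
    if start is None:
        p=np.array(s['eef_pos'],float);R=Ro.from_euler('xyz',s['eef_rot'])
    else: p=np.array(start[:3],float);R=Ro.from_euler('xyz',[np.pi,0,np.radians(start[3])])
    Rt=Ro.from_euler('xyz',[np.pi,0,np.radians(yaw)]); rv=(R.inv()*Rt).as_rotvec()
    out=[]
    d=(np.array([x,y,z])-p)/n
    for i in range(n):
        Ri=R*Ro.from_rotvec(rv*i/n)
        out.append([*(np.round(rv/n/np.pi*4,3)),*np.round(Ri.inv().apply(d)/40,3),f])
    return [[float(v) for v in r] for r in out]
if __name__=='__main__':
    a=[float(v) for v in sys.argv[1:]]
    r=plan(*a[:4],int(a[4]),a[5],a[6:10] if len(a)>6 else None)
    for i in range(0,len(r),5): print(json.dumps(r[i:i+5]))
E
python3 plan.py 475 228 400 144 22 0
```

```text
[[-0.0, -0.0, -0.123, 0.598, -0.66, 0.005, 0.0], [-0.0, -0.0, -0.123, 0.658, -0.599, 0.005, 0.0], [-0.0, -0.0, -0.123, 0.713, -0.533, 0.005, 0.0], [-0.0, -0.0, -0.123, 0.761, -0.461, 0.005, 0.0], [-0.0, -0.0, -0.123, 0.802, -0.386, 0.005, 0.0]]
[[-0.0, -0.0, -0.123, 0.836, -0.307, 0.005, 0.0], [-0.0, -0.0, -0.123, 0.861, -0.225, 0.005, 0.0], [-0.0, -0.0, -0.123, 0.879, -0.141, 0.005, 0.0], [-0.0, -0.0, -0.123, 0.888, -0.055, 0.005, 0.0], [-0.0, -0.0, -0.123, 0.89, 0.03, 0.005, 0.0]]
[[-0.0, -0.0, -0.123, 0.882, 0.116, 0.005, 0.0], [-0.0, -0.0, -0.123, 0.867, 0.201, 0.005, 0.0], [-0.0, -0.0, -0.123, 0.844, 0.283, 0.005, 0.0], [-0.0, -0.0, -0.123, 0.813, 0.363, 0.005, 0.0], [-0.0, -0.0, -0.123, 0.774, 0.44, 0.005, 0.0]]
[[-0.0, -0.0, -0.123, 0.728, 0.512, 0.005, 0.0], [-0.0, -0.0, -0.123, 0.675, 0.58, 0.005, 0.0], [-0.0, -0.0, -0.123, 0.616, 0.642, 0.005, 0.0], [-0.0, -0.0, -0.123, 0.551, 0.699, 0.005, 0.0], [-0.0, -0.0, -0.123, 0.481, 0.749, 0.005, 0.0]]
[[-0.0, -0.0, -0.123, 0.407, 0.792, 0.005, 0.0], [-0.0, -0.0, -0.123, 0.329, 0.827, 0.005, 0.0]]
```

Call:
step_arm --increments '[[[0,0,-0.12,0.6,-0.66,0,0],[0,0,-0.12,0.66,-0.6,0,0],[0,0,-0.12,0.71,-0.53,0,0],[0,0,-0.12,0.76,-0.46,0,0],[0,0,-0.12,0.8,-0.39,0,0]]]'

```text
clock: 0.6
eef_pos: [270.3, -340.2, 404.4]
eef_rot: [-3.141, -0.0, 0.865]
wrist_force: [0.7, 0.1, 1.3]
finger_gap: 57.1
finger_force: 0.0
```

Call:
step_arm --increments '[[[0,0,-0.12,0.84,-0.31,0,0],[0,0,-0.12,0.86,-0.22,0,0],[0,0,-0.12,0.88,-0.14,0,0],[0,0,-0.12,0.89,-0.05,0,0],[0,0,-0.12,0.89,0.03,0,0]]]'

```text
clock: 1.1
eef_pos: [333.8, -173.7, 404.6]
eef_rot: [-3.142, -0.0, 1.336]
wrist_force: [0.7, -0.3, -0.1]
finger_gap: 47.3
finger_force: 0.0
```

Call:
step_arm --increments '[[[0,0,-0.12,0.88,0.12,0,0],[0,0,-0.12,0.87,0.2,0,0],[0,0,-0.12,0.84,0.28,0,0],[0,0,-0.12,0.81,0.36,0,0],[0,0,-0.12,0.77,0.44,0,0]]]'

```text
clock: 1.6
eef_pos: [398.7, -8.3, 404.6]
eef_rot: [-3.142, -0.0, 1.808]
wrist_force: [0.4, -0.4, -0.2]
finger_gap: 47.3
finger_force: 0.0
```

Call:
step_arm --increments '[[[0,0,-0.12,0.73,0.51,0,0],[0,0,-0.12,0.68,0.58,0,0],[0,0,-0.12,0.62,0.64,0,0],[0,0,-0.12,0.55,0.7,0,0],[0,0,-0.12,0.48,0.75,0,0]]]'

```text
clock: 2.1
eef_pos: [465.5, 157.1, 404.4]
eef_rot: [-3.141, -0.0, 2.279]
wrist_force: [0.2, -0.3, 0.1]
finger_gap: 46.9
finger_force: 0.0
```

```bash
python3 plan.py 475 228 400 144 4 0; python3 -c "
from h import *
s=manip.read_state();print(s['clock'],s['joints'],s['eef_pos'],s['eef_rot'],s['finger_gap'])"
```

```text
[[-0.0, -0.0, -0.075, 0.298, 0.334, 0.027, 0.0], [-0.0, -0.0, -0.075, 0.278, 0.35, 0.027, 0.0], [-0.0, -0.0, -0.075, 0.257, 0.366, 0.027, 0.0], [-0.0, -0.0, -0.075, 0.235, 0.381, 0.027, 0.0]]
2.1 [ 2.50869635e-01  1.69055114e-01  1.68303932e+00 -4.26702378e-05
  1.28995431e+00 -4.57235076e-01] [465.47656083 157.06665502 404.39789953] [-3.14116531e+00 -1.64569515e-04  2.27891284e+00] 46.89576603574263
```

Call:
step_arm --increments '[[[0,0,-0.075,0.3,0.33,0.3,0],[0,0,-0.075,0.28,0.35,0.3,0],[0,0,-0.075,0.26,0.37,0.3,0],[0,0,-0.075,0.235,0.38,0.3,0],[0,0,0,0,0,0,0]]]'

```text
clock: 2.6
eef_pos: [474.6, 227.8, 354.8]
eef_rot: [-3.139, -0.002, 2.513]
wrist_force: [0.0, -0.1, 0.2]
finger_gap: 47.0
finger_force: 0.0
```

```bash
python3 - <<'E'
from h import *
import pickle
c=cam('wrist');pickle.dump(c,open('w1.pkl','wb'));s=manip.read_state();print(s['eef_pos'],s['eef_rot'],np.array(c['cam_to_world']).round(2).tolist())
P=pts(c);z=P[...,2]
im=c['frame'].copy()
n=np.linalg.norm(P[...,:2]-[475,228],axis=-1)
for lo,hi in((4,8),(4,45),(15,45),(25,45)):
    m=((z>lo)&(z<hi)&(n<32)).astype(np.uint8)
    m=cv2.morphologyEx(m,cv2.MORPH_OPEN,np.ones((5,5)))
    q=P[m>0]
    if len(q)<20: print(lo,len(q));continue
    r=cv2.minAreaRect(q[:,:2].astype(np.float32));print(lo,hi,len(q),r,q[:,2].max())
save('w1.png',im)
E
```

```text
[474.64701575 226.93961099 355.86999445] [-3.13992148e+00 -1.00926480e-03  2.51063362e+00] [[0.59, 0.79, 0.19, 417.0], [0.81, -0.57, -0.14, 269.04], [-0.0, 0.24, -0.97, 335.24], [0.0, 0.0, 0.0, 1.0]]
4 0
4 45 773 ((470.02276611328125, 226.52882385253906), (23.287540435791016, 36.1738395690918), 54.374290466308594) 35.56833269657699
15 45 518 ((470.39715576171875, 226.347412109375), (20.148305892944336, 35.314823150634766), 54.14221954345703) 35.56833269657699
25 45 426 ((473.9072265625, 226.59706115722656), (15.60069751739502, 29.923131942749023), 54.20252227783203) 35.56833269657699
```

View pics/w1.png

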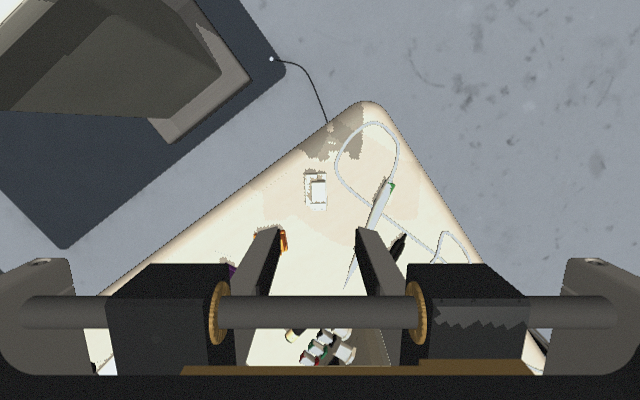

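```bash
python3 - <<'E'
from h import *
import pickle
c=pickle.load(open('w1.pkl','rb'));T=np.array(c['cam_to_world'])
y=np.radians(144.4);tx=np.array([np.cos(y),np.sin(y)]);ty=np.array([np.sin(y),-np.cos(y)])
g=np.arange(-50,50,.2);A,B=np.meshgrid(g,g) # A: tool y (right), B: -tool x? (down)
def rect(zp):
    W=np.stack([472+A*ty[0]-B*tx[0],227+A*ty[1]-B*tx[1],np.full_like(A,zp)],-1).reshape(-1,3)
    Ti=np.linalg.inv(T);rv=cv2.Rodrigues(Ti[:3,:3])[0]
    uv=cv2.projectPoints(W,rv,Ti[:3,3],np.array(c['mtx']),np.array(c['distortion']))[0].reshape(*A.shape,2).astype(np.float32)
    return cv2.remap(c['frame'],uv[...,0],uv[...,1],cv2.INTER_CUBIC)
im=rect(9)
im=cv2.convertScaleAbs(im,alpha=1.0)
f=im.astype(float); im=np.clip((f-120)*1.9,0,255).astype(np.uint8)
for k in range(-50,50,10):
    i=int((k+50)/.2); im[i,::4]=[255,0,0]; im[::4,i]=[255,0,0] if k else [0,0,255]
save('w1r.png',im)
E
```

```text
(no output)
```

View pics/w1r.png

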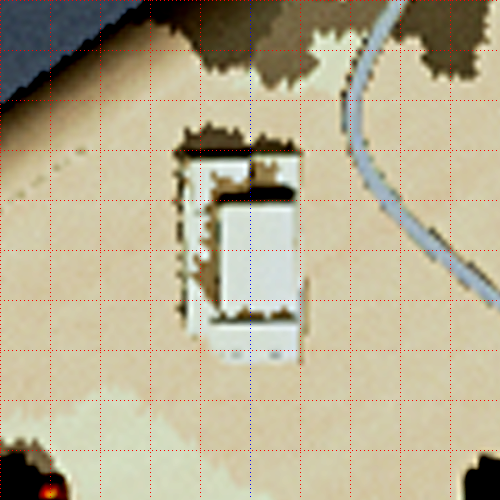

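The rectified crop shows the foot spanning px 183–300 × 155–335, so its centre is near (470,226). A cable lies about 30 mm to the right at (390,205), so I'll use a gap of about 34 mm.

```bash
python3 plan.py 470 226.3 202 144.4 5 0.28
```

```text
[[-0.0, -0.0, -0.002, 0.016, -0.015, 0.769, 0.28], [-0.0, -0.0, -0.002, 0.016, -0.015, 0.769, 0.28], [-0.0, -0.0, -0.002, 0.016, -0.015, 0.769, 0.28], [-0.0, -0.0, -0.002, 0.017, -0.016, 0.769, 0.28], [-0.0, -0.0, -0.002, 0.017, -0.016, 0.769, 0.28]]
```

Call:
step_arm --increments '[[[0,0,-0.01,0.08,-0.08,0.4,0.28],[0,0,0,0,0,0.8,0.28],[0,0,0,0,0,0.8,0.28],[0,0,0,0,0,0.8,0.28],[0,0,0,0,0,0.6,0.28]]]'

```text
clock: 3.15
eef_pos: [470.2, 224.9, 219.7]
eef_rot: [-3.141, -0.0, 2.516]
wrist_force: [0.7, 0.3, -1.0]
finger_gap: 33.8
finger_force: 0.0
```

Call:
step_arm --increments '[[[0,0,0,0,0,0.2,0.28],[0,0,0,0,0,0.1,0.28],[0,0,0,0,0,0.1,0.28],[0,0,0,0,0,0,0.28]]]'

```text
clock: 3.55
eef_pos: [470.5, 225.8, 205.4]
eef_rot: [3.141, 0.001, 2.518]
wrist_force: [-0.5, 0.1, 0.3]
finger_gap: 33.7
finger_force: 0.0
```

Call:
step_arm --increments '[[[0,0,0,0,0,0.09,0.28],[0,0,0,0,0,0,0.28],[0,0,0,0,0,0,0.7],[0,0,0,0,0,0,0.7],[0,0,0,0,0,0,0.7]]]' --newtons 12

```text
clock: 4.05
eef_pos: [470.4, 225.9, 201.3]
eef_rot: [3.141, 0.0, 2.518]
wrist_force: [-0.6, 0.1, 1.7]
finger_gap: 23.5
finger_force: 12.0
```

Call:
step_arm --increments '[[[0,0,0,0,0,0,0.7],[0,0,0,0,0,0,0.7],[0,0,0,0,0,-0.1,0.7],[0,0,0,0,0,-0.3,0.7],[0,0,0,0,0,-0.8,0.7]]]'

```text
clock: 4.55
eef_pos: [469.8, 225.7, 248.3]
eef_rot: [-3.138, -0.002, 2.518]
wrist_force: [-0.2, -0.5, 0.4]
finger_gap: 23.8
finger_force: 12.0
```

Call:
step_arm --increments '[[[0,0,0,0,0,-0.8,0.7],[0,0,0,0,0,-0.8,0.7],[0,0,0,0,0,-0.4,0.7],[0,0,0,0,0,0,0.7]]]'

```text
clock: 4.95
eef_pos: [470.4, 226.0, 332.0]
eef_rot: [3.138, 0.003, 2.518]
wrist_force: [0.1, 0.5, 0.1]
finger_gap: 23.8
finger_force: 12.0
```

```bash
python3 - <<'E'
from h import *
from plan import plan
import json,pickle
D=pickle.load(open('d0.pkl','rb'));c=D['top'];P=pts(c)
a=np.radians(9.4);xf=np.array([np.cos(a),np.sin(a)]);yf=np.array([-np.sin(a),np.cos(a)])
H=ray(c,345.5,220,77)[:2]
d=P[...,:2]-H; fx=d@xf;fy=d@yf;z=P[...,2]
# jaw / stop extents by height
for n,lo,hi in(('jaw',-165,-105),('stop',-245,-195)):
    m=(fy>lo)&(fy<hi)&(abs(fx)<40)&(z>36)&(z<60)
    print(n,m.sum(),'fx',np.percentile(fx[m],[2,50,98]).round(1),'fy',np.percentile(fy[m],[1,5,50,95,99]).round(1))
m=(z>82)&(z<92)&(fx>0)&(fx<120)&(abs(fy)<110);print('guard fx',np.percentile(fx[m],[2,98]),'fy',np.percentile(fy[m],[2,98]))
m=(z>8)&(z<16)&(abs(fx)<110)&(abs(fy)<260);print('plate fx',np.percentile(fx[m],[1,99]),'fy',np.percentile(fy[m],[1,99]))
print('H',H)
E
```

```text
jaw 248 fx [-25.9   0.5  27. ] fy [-139.6 -138.3 -124.3 -111.8 -111. ]
stop 182 fx [-25.9   0.3  27.4] fy [-231.4 -230.5 -220.6 -211.7 -210.7]
guard fx [22.79353022 96.84603139] fy [-90.73342129  90.73623328]
plate fx [-60.78086848  98.49275574] fy [-240.74472861  217.07848892]
H [555.86422487 -99.82859723]
```

```bash
python3 - <<'E'
from h import *
import pickle
P=pts(pickle.load(open('d0.pkl','rb'))['top'])
for y in range(-100,260,40):
    m=(abs(P[...,1]-y)<20)&(P[...,2]>110)&(P[...,0]>300)&(P[...,0]<900); print(y,P[m][:,0].min() if m.any() else None)
E
python3 plan.py 440 0 332 122 6 0.7; echo; python3 plan.py 586.1 -282.3 320 99.4 8 0.7 440 0 332 122
```

```text
-100 None
-60 403.5732827454778
-20 680.8099545397758
20 664.3532369672803
60 649.6448506599083
100 634.5891901847083
140 617.1165512497183
180 612.2856884568125
220 627.1985662725951
[[0.001, 0.0, 0.083, -0.447, -0.838, -0.002, 0.7], [0.001, 0.0, 0.083, -0.5, -0.808, -0.002, 0.7], [0.001, 0.0, 0.083, -0.551, -0.774, -0.001, 0.7], [0.001, 0.0, 0.083, -0.6, -0.736, -0.001, 0.7], [0.001, 0.0, 0.083, -0.647, -0.696, -0.001, 0.7]]
[[0.001, 0.0, 0.083, -0.691, -0.652, -0.0, 0.7]]

[[0.0, -0.0, 0.063, -0.99, -0.08, 0.037, 0.7], [0.0, -0.0, 0.063, -0.993, -0.031, 0.037, 0.7], [0.0, -0.0, 0.063, -0.993, 0.018, 0.038, 0.7], [0.0, -0.0, 0.063, -0.991, 0.066, 0.038, 0.7], [0.0, -0.0, 0.063, -0.987, 0.115, 0.038, 0.7]]
[[0.0, -0.0, 0.063, -0.98, 0.164, 0.038, 0.7], [0.0, -0.0, 0.063, -0.97, 0.212, 0.038, 0.7], [0.0, -0.0, 0.063, -0.959, 0.259, 0.038, 0.7]]
```

Call:
step_arm --increments '[[[0,0,0.083,-0.45,-0.84,0,0.7],[0,0,0.083,-0.5,-0.81,0,0.7],[0,0,0.083,-0.55,-0.77,0,0.7],[0,0,0.083,-0.6,-0.74,0,0.7],[0,0,0.083,-0.65,-0.7,0,0.7]]]'

```text
clock: 5.45
eef_pos: [444.0, 35.9, 328.3]
eef_rot: [-3.141, -0.001, 2.19]
wrist_force: [0.5, -0.0, 0.3]
finger_gap: 23.8
finger_force: 12.0
```

Call:
step_arm --increments '[[[0,0,0.083,-0.69,-0.65,0,0.7],[0,0,0.063,-0.99,-0.08,0.04,0.7],[0,0,0.063,-0.99,-0.03,0.04,0.7],[0,0,0.063,-0.99,0.02,0.04,0.7],[0,0,0.063,-0.99,0.07,0.04,0.7]]]'

```text
clock: 5.95
eef_pos: [512.8, -142.8, 321.7]
eef_rot: [-3.141, -0.001, 1.927]
wrist_force: [0.3, 0.6, -0.2]
finger_gap: 23.9
finger_force: 12.0
```

Call:
step_arm --increments '[[[0,0,0.063,-0.98,0.12,0.04,0.7],[0,0,0.063,-0.98,0.16,0.04,0.7],[0,0,0.063,-0.97,0.21,0.04,0.7],[0,0,0.063,-0.96,0.26,0.04,0.7],[0,0,0,0,0,0,0.7]]]'

```text
clock: 6.45
eef_pos: [585.4, -285.8, 313.9]
eef_rot: [-3.14, -0.001, 1.727]
wrist_force: [0.6, 0.6, -1.3]
finger_gap: 24.2
finger_force: 12.0
```

```bash
python3 plan.py 586.1 -282.3 240 99.4 4 0.7; python3 - <<'E'
from h import *
s=manip.read_state();print(s['eef_pos'],s['eef_rot'],s['finger_gap'])
c=cam('wrist');save('w2.png',c['frame'])
E
```

```text
[[-0.001, -0.0, -0.003, 0.021, 0.009, 0.462, 0.7], [-0.001, -0.0, -0.003, 0.021, 0.008, 0.462, 0.7], [-0.001, -0.0, -0.003, 0.021, 0.008, 0.462, 0.7], [-0.001, -0.0, -0.003, 0.021, 0.008, 0.462, 0.7]]
[ 585.39126047 -285.83161997  313.86201186] [-3.13981272e+00 -9.76519865e-04  1.72668828e+00] 24.159050246881556
```

View pics/w2.png

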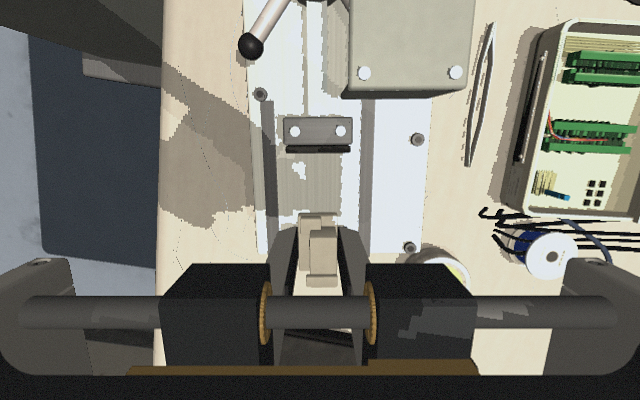

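The housing is held upright at (317,250), aligned with the jaw at (318,133), so I lower it.

Call:
step_arm --increments '[[[0,0,-0.01,0.04,0.015,0.5,0.7],[0,0,0,0.04,0.015,0.6,0.7],[0,0,0,0,0,0.6,0.7],[0,0,0,0,0,0.4,0.7],[0,0,0,0,0,0,0.7]]]'

```text
clock: 7.0
eef_pos: [585.1, -278.2, 229.9]
eef_rot: [-3.138, -0.003, 1.74]
wrist_force: [0.4, 0.1, 0.3]
finger_gap: 24.0
finger_force: 12.0
```

Call:
step_arm --increments '[[[0,0,0,0,0,0.1,0.7],[0,0,0,0,0,0.05,0.7],[0,0,0,0,0,0.05,0.7],[0,0,0,0,0,0,0.7]]]'

```text
clock: 7.4
eef_pos: [585.7, -279.1, 224.5]
eef_rot: [3.141, 0.0, 1.739]
wrist_force: [0.3, -0.6, -1.3]
finger_gap: 23.9
finger_force: 12.0
```

Call:
step_arm --increments '[[[0,0,0,0,0,0.12,0.7],[0,0,0,0,0,0.07,0.7],[0,0,0,0,0,0.03,0.7],[0,0,0,0,0,0,0.7]]]'

```text
clock: 7.8
eef_pos: [585.6, -279.1, 215.2]
eef_rot: [-3.141, -0.0, 1.739]
wrist_force: [0.9, -0.1, -0.3]
finger_gap: 23.6
finger_force: 12.0
```

Call:
step_arm --increments '[[[0,0,0,0,0,0.03,0.7],[0,0,0,0,0,0.02,0.7],[0,0,0,0,0,0,0.7]]]'

```text
clock: 8.1
eef_pos: [585.7, -279.1, 213.4]
eef_rot: [3.142, -0.0, 1.739]
wrist_force: [0.0, 0.4, -0.5]
finger_gap: 23.2
finger_force: 12.0
```

Call:
step_arm --increments '[[[0,0,0,0,0,0.01,0.7],[0,0,0,0,0,0,0.2],[0,0,0,0,0,0,0.2],[0,0,0,0,0,0,0.2],[0,0,0,0,0,0,0.2]]]'

```text
clock: 8.6
eef_pos: [585.7, -279.0, 213.0]
eef_rot: [-3.142, -0.0, 1.739]
wrist_force: [0.4, -0.3, -0.2]
finger_gap: 37.7
finger_force: 0.0
```

Call:
step_arm --increments '[[[0,0,0,0,0,-0.2,0.2],[0,0,0,0,0,-0.6,0.2],[0,0,0,0,0,-0.8,0.2],[0,0,0,0,0,-0.8,0.2],[0,0,0,0,0,-0.6,0.2]]]'

```text
clock: 9.1
eef_pos: [585.6, -279.0, 336.0]
eef_rot: [3.14, 0.001, 1.739]
wrist_force: [1.1, 0.6, -0.1]
finger_gap: 38.2
finger_force: 0.0
```

```bash
python3 - <<'E'
from h import *
from plan import plan
import json
H=np.array([555.9,-99.8]);a=np.radians(9.4);xf=np.array([np.cos(a),np.sin(a)]);yf=np.array([-np.sin(a),np.cos(a)])
c=cam('wrist');P=pts(c);d=P[...,:2]-H;fx=d@xf;fy=d@yf;z=P[...,2]
m=(abs(fx)<30)&(fy<-142)&(fy>-209)&(z>16)&(z<60)
m=cv2.morphologyEx(m.astype(np.uint8),cv2.MORPH_OPEN,np.ones((3,3)))>0
q=np.stack([fx[m],fy[m]],-1).astype(np.float32);print(m.sum(),cv2.minAreaRect(q),np.percentile(z[m],[5,50,98]))
m2=m&(z>35);print('top',m2.sum(),cv2.minAreaRect(np.stack([fx[m2],fy[m2]],-1).astype(np.float32)))
print('bed z',np.median(z[(abs(fx)<20)&(fy<-145)&(fy>-155)]))
m=(abs(fx)<24)&(fy<-200)&(fy>-245)&(z>36)&(z<60);print('stop fy',np.percentile(fy[m],[2,50,98]) if m.any() else None)
m=(abs(fx)<24)&(fy<-100)&(fy>-165)&(z>36)&(z<60);print('jaw fy',np.percentile(fy[m],[2,50,98]) if m.any() else None)
save('w3.png',c['frame'])
s=manip.read_state();print(s['eef_pos'],s['joints'])
E
```

```text
941 ((-1.0498590469360352, -181.5852508544922), (22.954120635986328, 36.64263916015625), 0.07502471655607224) [20.45291784 40.62824485 46.27936894]
top 525 ((1.849379062652588, -184.7039337158203), (16.108097076416016, 30.11650276184082), 0.5775644183158875)
bed z 249.73908849602708
stop fy [-231.998635   -220.6158447  -213.03834625]
jaw fy [-139.67978102 -125.22633974 -111.72907215]
[ 585.91035577 -279.16274565  339.91507804] [-5.01064895e-01  5.73044911e-01  1.28567072e+00  3.05153077e-05
  1.27559802e+00 -6.69438452e-01]
```

View pics/w3.png

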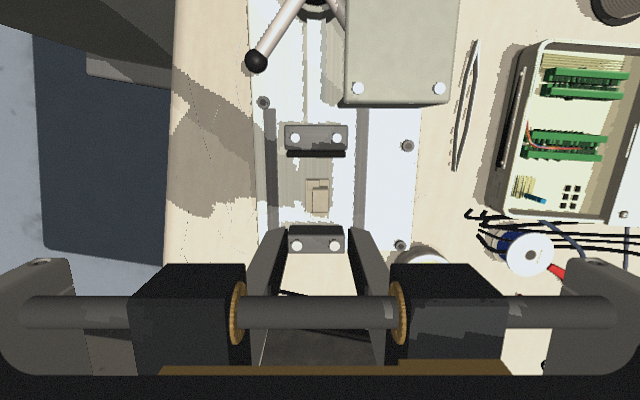

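The housing stands at fixture (-1,-181.6), aligned. In the picture it is at (317,195), between jaw (317,140) and stop (316,240). Next: plan the approach to the first spoke (θ≈233°).

```bash
cat > spoke.py <<'E'
from h import *
from plan import plan
import json
H=np.array([555.9,-99.8]);F=9.4
def pose(th,t,r):
    a=np.radians(th);p=r*np.array([np.cos(a),np.sin(a)])-t*np.array([np.sin(a),-np.cos(a)])
    f=np.radians(F);return H+np.array([np.cos(f)*p[0]-np.sin(f)*p[1],np.sin(f)*p[0]+np.cos(f)*p[1]]),th-90+F
def show(r):
    for i in range(0,len(r),5): print(json.dumps(r[i:i+5]))
E
python3 - <<'E'
from spoke import *
p,y=pose(233,22,58);print(p,y);show(plan(*p,330,y,8,1.0))
d=np.radians(5);
for t in(14,17,20):print(t,(t*(1-np.cos(d))+58*np.sin(d))/40,(-t*np.sin(d)+58*(1-np.cos(d)))/40,5/45)
E
```

```text
[ 548.52530871 -161.39232037] 152.4
[[0.001, 0.001, -0.147, 0.383, -0.054, 0.029, 1.0], [0.001, 0.001, -0.147, 0.386, -0.009, 0.029, 1.0], [0.001, 0.001, -0.147, 0.385, 0.035, 0.03, 1.0], [0.001, 0.001, -0.147, 0.378, 0.079, 0.03, 1.0], [0.001, 0.001, -0.147, 0.366, 0.122, 0.03, 1.0]]
[[0.001, 0.001, -0.147, 0.35, 0.163, 0.03, 1.0], [0.001, 0.001, -0.147, 0.329, 0.202, 0.031, 1.0], [0.001, 0.001, -0.147, 0.303, 0.239, 0.031, 1.0]]
14 0.1277076826519934 -0.0249868221947114 0.1111111111111111
17 0.1279930802951125 -0.03152350290078576 0.1111111111111111
20 0.12827847793823158 -0.03806018360686012 0.1111111111111111
```

Call:
step_arm --increments '[[[0,0,-0.147,0.38,-0.05,0.03,1],[0,0,-0.147,0.39,-0.01,0.03,1],[0,0,-0.147,0.39,0.035,0.03,1],[0,0,-0.147,0.38,0.08,0.03,1],[0,0,-0.147,0.37,0.12,0.03,1]]]'

```text
clock: 9.65
eef_pos: [561.8, -204.4, 327.5]
eef_rot: [3.141, 0.0, 2.321]
wrist_force: [1.0, 0.3, 0.1]
finger_gap: 2.1
finger_force: 0.0
```

Call:
step_arm --increments '[[[0,0,-0.147,0.35,0.16,0.03,1],[0,0,-0.147,0.33,0.2,0.03,1],[0,0,-0.147,0.3,0.24,0.03,1],[0,0,0,0,0,0,1],[0,0,0,0,0,0,1]]]'

```text
clock: 10.15
eef_pos: [548.1, -161.3, 323.9]
eef_rot: [-3.142, 0.001, 2.66]
wrist_force: [0.8, -0.9, 0.4]
finger_gap: 0.6
finger_force: 0.0
```

```bash
python3 - <<'E'
from spoke import *
s=manip.read_state();print(s['eef_pos'],s['eef_rot'],s['finger_gap'])
p,y=pose(233,22,58);show(plan(*p,250,y,5,1.0))
E
```

```text
[ 548.06077369 -161.2901602   323.93350363] [-3.14158362e+00  7.18228402e-04  2.65974155e+00] 0.589973188654838
[[-0.0, 0.0, -0.0, -0.002, 0.001, 0.37, 1.0], [-0.0, 0.0, -0.0, -0.002, 0.001, 0.37, 1.0], [-0.0, 0.0, -0.0, -0.002, 0.001, 0.37, 1.0], [-0.0, 0.0, -0.0, -0.002, 0.001, 0.37, 1.0], [-0.0, 0.0, -0.0, -0.002, 0.001, 0.37, 1.0]]
```

Call:
step_arm --increments '[[[0,0,0,0,0,0.6,1],[0,0,0,0,0,0.6,1],[0,0,0,0,0,0.45,1],[0,0,0,0,0,0.17,1],[0,0,0,0,0,0,1]]]'

```text
clock: 10.65
eef_pos: [548.0, -161.6, 250.1]
eef_rot: [-3.141, -0.001, 2.661]
wrist_force: [0.2, 0.1, -0.4]
finger_gap: 0.4
finger_force: 0.0
```

Call:
step_arm --increments '[[[0,0,0,0.05,0,0,1],[0,0,0,0.05,0,0,1],[0,0,0,0.05,0,0,1]]]'

```text
clock: 10.95
eef_pos: [542.6, -158.3, 251.4]
eef_rot: [3.141, 0.001, 2.662]
wrist_force: [-0.3, -0.2, -0.3]
finger_gap: 0.6
finger_force: 0.0
```

Call:
step_arm --increments '[[[0,0,0.111,0.128,-0.027,0,1],[0,0,0.111,0.128,-0.027,0,1],[0,0,0.111,0.128,-0.027,0,1],[0,0,0.111,0.128,-0.027,0,1],[0,0,0.111,0.128,-0.027,0,1]]]'

```text
clock: 11.45
eef_pos: [519.2, -147.5, 251.5]
eef_rot: [3.141, 0.003, 2.223]
wrist_force: [3.5, -6.0, -0.8]
finger_gap: 0.6
finger_force: 3.4
```

```bash
cat >> spoke.py <<'E'
def where():
    s=manip.read_state();yaw=np.degrees(s['eef_rot'][2]);th=(yaw+90-F)%360
    d=np.array(s['eef_pos'])[:2]-H;f=np.radians(F+th);rad=np.array([np.cos(f),np.sin(f)]);tan=np.array([np.sin(f),-np.cos(f)])
    W=np.array(s['wrist_force']);print('clk',s['clock'],'th',round(th,1),'r',round(d@rad,1),'t',round(-d@tan,1),'z',round(s['eef_pos'][2],1),'Ftan',round(W[:2]@tan,2),'Frad',round(W[:2]@rad,2),'Fz',round(W[2],1))
E
python3 -c "
from spoke import *
where()"
```

```text
clk 11.45 th 208.0 r 58.2 t 15.7 z 251.5 Ftan -6.86 Frad 0.89 Fz -0.8
```

Call:
step_arm --increments '[[[0,0,0.111,0.128,-0.027,0,1],[0,0,0.111,0.128,-0.027,0,1],[0,0,0.111,0.128,-0.027,0,1],[0,0,0.111,0.128,-0.027,0,1],[0,0,0.111,0.128,-0.027,0,1]]]'

```text
clock: 11.95
eef_pos: [502.5, -127.6, 251.4]
eef_rot: [3.141, 0.002, 1.787]
wrist_force: [-0.4, -7.7, 0.9]
finger_gap: 0.4
finger_force: 3.7
```

Call:
step_arm --increments '[[[0,0,0.111,0.128,-0.027,0,1],[0,0,0.111,0.128,-0.027,0,1],[0,0,0.111,0.128,-0.027,0,1],[0,0,0.111,0.128,-0.027,0,1],[0,0,0.111,0.128,-0.027,0,1]]]'

```text
clock: 12.45
eef_pos: [496.0, -102.3, 251.4]
eef_rot: [3.14, 0.002, 1.351]
wrist_force: [-1.0, -7.7, 0.8]
finger_gap: 0.8
finger_force: 3.9
```

```bash
python3 -c "
from spoke import *
where()"
```

```text
clk 12.45 th 158.0 r 57.9 t 15.5 z 251.4 Ftan -7.77 Frad -0.76 Fz 0.8
```

Call:
step_arm --increments '[[[0,0,0.111,0.128,-0.027,0,1],[0,0,0.111,0.128,-0.027,0,1],[0,0,0.111,0.128,-0.027,0,1],[0,0,0.111,0.128,-0.027,0,1],[0,0,0.111,0.128,-0.027,0,1]]]'

```text
clock: 12.95
eef_pos: [500.8, -76.9, 251.4]
eef_rot: [3.14, 0.001, 0.915]
wrist_force: [-1.3, -8.7, 0.3]
finger_gap: 0.5
finger_force: 3.9
```

Call:
step_arm --increments '[[[0,0,0.111,0.128,-0.027,0,1],[0,0,0.111,0.128,-0.027,0,1],[0,0,0.111,0.128,-0.027,0,1],[0,0,0.111,0.128,-0.027,0,1],[0,0,0,0,0,0,1]]]'

```text
clock: 13.45
eef_pos: [512.2, -59.1, 251.2]
eef_rot: [3.14, 0.0, 0.567]
wrist_force: [-1.9, -3.7, 1.2]
finger_gap: 0.6
finger_force: 1.6
```

```bash
python3 -c "
from spoke import *
where()"
```

```text
clk 13.45 th 113.1 r 57.8 t 15.0 z 251.2 Ftan -3.62 Frad -2.14 Fz 1.2
```

Call:
step_arm --increments '[[[0,0,0,-0.2,0,0,1],[0,0,0,-0.2,0,0,1],[0,0,0,0,0,-0.5,1],[0,0,0,0,0,-0.8,1],[0,0,0,0,0,-0.5,1]]]'

```text
clock: 13.95
eef_pos: [498.2, -67.9, 324.6]
eef_rot: [3.141, -0.001, 0.57]
wrist_force: [-0.8, 0.5, -0.4]
finger_gap: 0.6
finger_force: 0.0
```

```bash
python3 - <<'E'
from spoke import *
import pickle
where()
D={n:cam(n) for n in('top','scene','wrist')};pickle.dump(D,open('d1.pkl','wb'))
im=np.zeros((400,800,3),np.uint8)
im[:400,:640]=0
t=cv2.resize(D['top']['frame'][165:260,295:445],(600,380),interpolation=cv2.INTER_CUBIC)
a=cv2.resize(D['wrist']['frame'],(400,250));b=cv2.resize(D['scene']['frame'][160:260,270:400],(390,300))
o=np.zeros((600,800,3),np.uint8);o[:250,:400]=a;o[:300,400:790]=b;o[300:600,:474]=cv2.resize(t,(474,300));save('m1.png',o)
p,y=pose(185,22,58);print(p,y);show(plan(*p,320,y,13,1.0))
E
```

```text
clk 13.95 th 113.3 r 58.0 t 31.4 z 324.6 Ftan -0.43 Frad 0.89 Fz -0.4
[ 505.19335417 -135.532843  ] 104.4
[[0.0, -0.0, -0.123, -0.059, 0.117, 0.007, 1.0], [0.0, -0.0, -0.123, -0.07, 0.111, 0.007, 1.0], [0.0, -0.0, -0.123, -0.08, 0.103, 0.007, 1.0], [0.0, -0.0, -0.123, -0.09, 0.095, 0.007, 1.0], [0.0, -0.0, -0.123, -0.099, 0.086, 0.007, 1.0]]
[[0.0, -0.0, -0.123, -0.106, 0.076, 0.007, 1.0], [0.0, -0.0, -0.123, -0.113, 0.066, 0.007, 1.0], [0.0, -0.0, -0.123, -0.119, 0.054, 0.007, 1.0], [0.0, -0.0, -0.123, -0.124, 0.043, 0.007, 1.0], [0.0, -0.0, -0.123, -0.127, 0.031, 0.007, 1.0]]
[[0.0, -0.0, -0.123, -0.13, 0.018, 0.007, 1.0], [0.0, -0.0, -0.123, -0.131, 0.006, 0.007, 1.0], [0.0, -0.0, -0.123, -0.131, -0.007, 0.007, 1.0]]
```

View pics/m1.png

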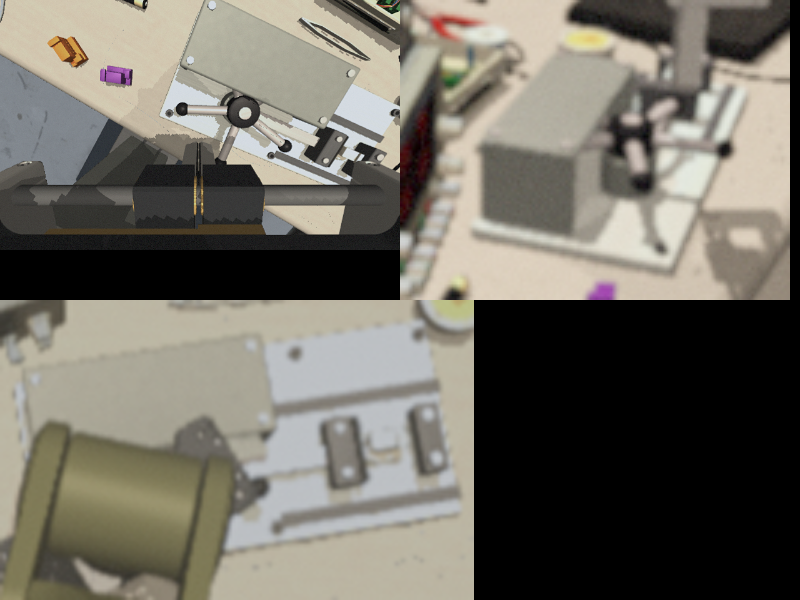

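Top part: jaw (343,453), housing upright (385,445), stop (430,440), with room left. I measure these gaps and move on to the next spoke.

Call:
step_arm --increments '[[[0,0,-0.123,-0.06,0.12,0,1],[0,0,-0.123,-0.07,0.11,0,1],[0,0,-0.123,-0.08,0.1,0,1],[0,0,-0.123,-0.09,0.095,0,1],[0,0,-0.123,-0.1,0.085,0,1]]]'

```text
clock: 14.6
eef_pos: [500.8, -93.9, 321.1]
eef_rot: [-3.14, 0.0, 1.057]
wrist_force: [-0.3, 0.3, 0.0]
finger_gap: 0.4
finger_force: 0.0
```

Call:
step_arm --increments '[[[0,0,-0.123,-0.106,0.076,0,1],[0,0,-0.123,-0.113,0.066,0,1],[0,0,-0.123,-0.12,0.054,0,1],[0,0,-0.123,-0.124,0.043,0,1],[0,0,-0.123,-0.127,0.03,0,1]]]'

```text
clock: 15.1
eef_pos: [503.5, -120.0, 321.1]
eef_rot: [-3.14, -0.001, 1.54]
wrist_force: [-0.7, 0.9, -0.2]
finger_gap: 0.3
finger_force: 0.0
```

Call:
step_arm --increments '[[[0,0,-0.123,-0.13,0.018,0,1],[0,0,-0.123,-0.13,0.006,0,1],[0,0,-0.123,-0.13,-0.007,0,1],[0,0,0,0,0,0,1]]]'

```text
clock: 15.5
eef_pos: [505.2, -135.7, 321.2]
eef_rot: [-3.14, -0.001, 1.827]
wrist_force: [0.1, 0.3, 0.6]
finger_gap: 0.8
finger_force: 0.0
```

```bash
cat > meas.py <<'E'
from spoke import *
f=np.radians(F);xf=np.array([np.cos(f),np.sin(f)]);yf=np.array([-np.sin(f),np.cos(f)])
def fix(c):
    P=pts(c);d=P[...,:2]-H;return d@xf,d@yf,P[...,2]
def jaws(c):
    fx,fy,z=fix(c);m=(abs(fx)<24)&(z>37)&(z<60)
    a=fy[m];h,e=np.histogram(a,np.arange(-240,-100,2));print('fy hist z>37:',[(int(e[i]),int(h[i])) for i in range(len(h)) if h[i]])
def balls(c):
    fx,fy,z=fix(c);r=np.hypot(fx,fy);m=(z>55)&(z<78)&(r>30)&(r<66)&(fx<18)
    a=np.degrees(np.arctan2(fy,fx))[m]%360;h,e=np.histogram(a,np.arange(60,300,2));print('spoke deg',[(int(e[i]),int(h[i])) for i in range(len(h)) if h[i]>3])
E
python3 - <<'E'
from meas import *
import pickle
where();D0=pickle.load(open('d0.pkl','rb'));D=pickle.load(open('d1.pkl','rb'))
jaws(D0['top']);jaws(D['top']);jaws(D['wrist']);balls(D0['top']);balls(D['wrist'])
E
```

```text
clk 15.5 th 185.3 r 58.1 t 21.9 z 321.2 Ftan 0.29 Frad -0.16 Fz 0.6
fy hist z>37: [(-232, 15), (-230, 14), (-228, 12), (-226, 12), (-224, 16), (-222, 16), (-220, 14), (-218, 15), (-216, 15), (-214, 14), (-212, 11), (-210, 1), (-140, 10), (-138, 14), (-136, 16), (-134, 8), (-132, 11), (-130, 17), (-128, 13), (-126, 20), (-124, 11), (-122, 16), (-120, 17), (-118, 13), (-116, 14), (-114, 18), (-112, 12)]
fy hist z>37: [(-234, 1), (-232, 12), (-230, 12), (-228, 16), (-226, 11), (-224, 14), (-222, 16), (-220, 14), (-218, 16), (-216, 15), (-214, 18), (-212, 10), (-204, 2), (-202, 3), (-200, 4), (-198, 6), (-196, 7), (-194, 5), (-192, 4), (-190, 5), (-188, 4), (-186, 6), (-184, 4), (-182, 5), (-180, 4), (-178, 5), (-176, 3), (-174, 3), (-170, 1), (-168, 10), (-166, 12), (-164, 17), (-162, 7), (-160, 14), (-158, 16), (-156, 12), (-154, 20), (-152, 11), (-150, 14), (-148, 16), (-146, 17), (-144, 14), (-142, 14), (-140, 19)]
fy hist z>37: [(-234, 10), (-232, 20), (-230, 16), (-228, 28), (-226, 42), (-224, 28), (-222, 45), (-220, 61), (-218, 42), (-216, 80), (-214, 151), (-212, 2), (-204, 1), (
[... 295 characters left out ...]
15), (-150, 122), (-148, 133), (-146, 114), (-144, 113), (-142, 147), (-140, 400), (-138, 10)]
spoke deg [(82, 9), (84, 8), (86, 12), (88, 10), (90, 12), (92, 9), (94, 5), (154, 7), (156, 9), (158, 11), (160, 9), (162, 10), (164, 12), (166, 6), (168, 4), (226, 4), (228, 10), (230, 10), (232, 9), (234, 10), (236, 10), (238, 8), (240, 4)]
spoke deg [(104, 12), (106, 67), (108, 109), (110, 98), (112, 92), (114, 92), (116, 86), (118, 53), (120, 35), (122, 11), (124, 4), (174, 21), (176, 58), (178, 109), (180, 88), (182, 91), (184, 78), (186, 64), (188, 53), (190, 22), (192, 8), (240, 4), (242, 12), (244, 27), (246, 53), (248, 89), (250, 77), (252, 84), (254, 82), (256, 82), (258, 61), (260, 16)]
```

Call:
step_arm --increments '[[[0,0,0,0,0,0.6,1],[0,0,0,0,0,0.6,1],[0,0,0,0,0,0.4,1],[0,0,0,0,0,0.18,1],[0,0,0,0,0,0,1]]]'

```text
clock: 16.0
eef_pos: [505.3, -135.1, 250.4]
eef_rot: [-3.14, -0.001, 1.825]
wrist_force: [0.4, -0.8, 0.7]
finger_gap: 0.4
finger_force: 0.0
```

Call:
step_arm --increments '[[[0,0,0,0.06,0,0,1],[0,0,0,0.05,0,0,1],[0,0,0,0.05,0,0,1],[0,0,0,0,0,0,1]]]'

```text
clock: 16.4
eef_pos: [504.0, -128.8, 251.9]
eef_rot: [3.141, 0.0, 1.826]
wrist_force: [-0.7, 0.4, 0.1]
finger_gap: 0.7
finger_force: 0.0
```

Call:
step_arm --increments '[[[0,0,0.111,0.128,-0.027,0,1],[0,0,0.111,0.128,-0.027,0,1],[0,0,0.111,0.128,-0.027,0,1],[0,0,0.111,0.128,-0.027,0,1]]]'

```text
clock: 16.8
eef_pos: [497.3, -109.8, 251.9]
eef_rot: [3.14, 0.002, 1.474]
wrist_force: [1.8, -7.0, -0.5]
finger_gap: 0.5
finger_force: 3.8
```

```bash
python3 -c "
from spoke import *
where()
d=np.radians(2);t=15.5;print((t*(1-np.cos(d))+58*np.sin(d))/40,(-t*np.sin(d)+58*(1-np.cos(d)))/40,2/45)"
```

```text
clk 16.8 th 165.0 r 57.4 t 15.7 z 251.9 Ftan -6.81 Frad -2.5 Fz -0.5
0.050840324748726795 -0.012640254149907982 0.044444444444444446
```

Call:
step_arm --increments '[[[0,0,0.044,0.051,-0.013,0,1],[0,0,0.044,0.051,-0.013,0,1],[0,0,0.044,0.051,-0.013,0,1]]]'

```text
clock: 17.1
eef_pos: [496.6, -103.7, 251.9]
eef_rot: [3.14, 0.001, 1.372]
wrist_force: [1.3, -8.2, -0.7]
finger_gap: 0.6
finger_force: 3.7
```

Call:
step_arm --increments '[[[0,0,0.044,0.051,-0.013,0,1],[0,0,0.044,0.051,-0.013,0,1],[0,0,0.044,0.051,-0.013,0,1]]]'

```text
clock: 17.4
eef_pos: [496.5, -97.4, 251.9]
eef_rot: [3.139, 0.001, 1.269]
wrist_force: [1.5, -9.1, -1.8]
finger_gap: 0.2
finger_force: 3.7
```

Call:
step_arm --increments '[[[0,0,0.044,0.051,-0.013,0,1],[0,0,0.044,0.051,-0.013,0,1]]]'

```text
clock: 17.6
eef_pos: [496.8, -93.2, 251.9]
eef_rot: [3.139, 0.001, 1.199]
wrist_force: [2.6, -10.0, -1.9]
finger_gap: 0.2
finger_force: 3.7
```

```bash
python3 - <<'E'
from meas import *
where();D=cam('top');jaws(D);where();jaws(cam('wrist'));where()
E
```

```text
clk 17.6 th 149.3 r 57.4 t 15.3 z 251.9 Ftan -8.33 Frad -6.06 Fz -1.9
fy hist z>37: [(-234, 1), (-232, 13), (-230, 14), (-228, 11), (-226, 14), (-224, 17), (-222, 16), (-220, 12), (-218, 14), (-216, 16), (-214, 19), (-212, 9), (-210, 2), (-208, 4), (-206, 6), (-204, 6), (-202, 5), (-200, 4), (-198, 3), (-196, 6), (-194, 4), (-192, 5), (-190, 4), (-188, 5), (-186, 3), (-184, 3), (-182, 7), (-178, 1), (-176, 3), (-174, 13), (-172, 14), (-170, 10), (-168, 13), (-166, 13), (-164, 14), (-162, 15), (-160, 12), (-158, 16), (-156, 17), (-154, 16), (-152, 9), (-150, 18), (-148, 20), (-146, 3)]
clk 17.65 th 149.2 r 57.4 t 15.2 z 251.9 Ftan -6.86 Frad -4.37 Fz -1.0
fy hist z>37: [(-162, 1), (-160, 7), (-158, 10), (-156, 35), (-154, 41), (-152, 51), (-150, 115), (-148, 450), (-146, 36)]
clk 17.7 th 149.3 r 57.5 t 15.2 z 251.9 Ftan -6.5 Frad -4.23 Fz -1.0
```

The radial force suggests the finger's outer edge is riding on the ball. I back off, shift 2.5 mm inward and use the torque about the hub instead.

Call:
step_arm --increments '[[[0,0,0,-0.05,0,0,1],[0,0,0,0,0.06,0,1],[0,0,0,0.05,0,0,1],[0,0,0.022,0.025,-0.006,0,1],[0,0,0.022,0.025,-0.006,0,1]]]'

```text
clock: 18.2
eef_pos: [499.2, -91.8, 251.6]
eef_rot: [3.141, 0.001, 1.166]
wrist_force: [-1.3, -7.6, 1.0]
finger_gap: 0.3
finger_force: 4.1
```

```bash
cat >> spoke.py <<'E'
def torque():
    s=manip.read_state();d=(np.array(s['eef_pos'])[:2]-H)/1000;W=s['wrist_force']
    a=d[0]*W[1]-d[1]*W[0];print('tau hub: force part',round(a,3),'moment_z',round(s['moment'][2],3),'sum',round(a+s['moment'][2],3))
E
python3 -c "
from spoke import *
where();torque()"
```

```text
clk 18.2 th 147.4 r 55.3 t 15.0 z 251.6 Ftan -7.48 Frad -1.75 Fz 1.0
tau hub: force part 0.44 moment_z -0.1 sum 0.34
```

Call:
step_arm --increments '[[[0,0,0.033,0.036,-0.008,0,1],[0,0,0.033,0.036,-0.008,0,1]]]'

```text
clock: 18.4
eef_pos: [499.7, -89.0, 251.6]
eef_rot: [3.141, 0.001, 1.114]
wrist_force: [-2.1, -9.5, 1.2]
finger_gap: 0.5
finger_force: 4.5
```

```bash
python3 -c "
from spoke import *
where();torque()"
```

```text
clk 18.4 th 144.4 r 55.2 t 15.1 z 251.6 Ftan -9.45 Frad -2.34 Fz 1.2
tau hub: force part 0.557 moment_z -0.12 sum 0.437
```

Call:
step_arm --increments '[[[0,0,0.033,0.036,-0.008,0,1],[0,0,0.033,0.036,-0.008,0,1]]]'

```text
clock: 18.6
eef_pos: [500.4, -86.2, 251.6]
eef_rot: [3.141, 0.002, 1.062]
wrist_force: [-3.2, -9.5, 0.7]
finger_gap: 0.3
finger_force: 5.0
```

```bash
python3 -c "
from meas import *
where();torque();jaws(cam('top'))"
```

```text
clk 18.6 th 141.4 r 55.1 t 15.1 z 251.6 Ftan -9.89 Frad -1.86 Fz 0.7
tau hub: force part 0.573 moment_z -0.053 sum 0.52
fy hist z>37: [(-234, 2), (-232, 11), (-230, 13), (-228, 14), (-226, 10), (-224, 15), (-222, 14), (-220, 16), (-218, 18), (-216, 17), (-214, 15), (-212, 11), (-210, 5), (-208, 7), (-206, 3), (-204, 5), (-202, 6), (-200, 5), (-198, 5), (-196, 4), (-194, 6), (-192, 5), (-190, 2), (-188, 5), (-186, 4), (-184, 4), (-182, 5), (-178, 2), (-176, 7), (-174, 13), (-172, 11), (-170, 13), (-168, 15), (-166, 13), (-164, 13), (-162, 18), (-160, 14), (-158, 19), (-156, 9), (-154, 19), (-152, 15), (-150, 19)]
```

Call:
step_arm --increments '[[[0,0,0.033,0.036,-0.008,0,1],[0,0,0.033,0.036,-0.008,0,1]]]'

```text
clock: 18.85
eef_pos: [501.2, -83.4, 251.6]
eef_rot: [3.141, 0.002, 1.01]
wrist_force: [-4.0, -10.5, 2.2]
finger_gap: 0.2
finger_force: 5.6
```

```bash
python3 -c "
from meas import *
where();torque()
D=cam('top');fx,fy,z=fix(D);m=(abs(fx)<24)&(fy>-178)&(fy<-130)&(z>37)&(z<60)
for i in range(2):
  pass
print('jaw rear/front',np.percentile(fy[m],[1,3,50,97,99]))
import pickle
fx,fy,z=fix(pickle.load(open('d0.pkl','rb'))['top']);m=(abs(fx)<24)&(fy>-160)&(fy<-100)&(z>37)&(z<60);print('start',np.percentile(fy[m],[1,3,50,97,99]))"
```

```text
clk 18.85 th 138.5 r 55.0 t 15.2 z 251.6 Ftan -11.05 Frad -2.19 Fz 2.2
tau hub: force part 0.641 moment_z -0.099 sum 0.542
jaw rear/front [-176.55835336 -174.56816426 -161.18818438 -149.55067646 -149.09068681]
start [-139.47114365 -138.67477518 -124.11338997 -111.36941701 -111.03497041]
```

The estimates (torque excess, wheel angle, jaw travel) agree on about 15–20 N. I retract and check.

Call:
step_arm --increments '[[[0,0,0,-0.15,0,0,1],[0,0,0,-0.2,0,0,1],[0,0,0,0,0,-0.5,1],[0,0,0,0,0,-0.9,1],[0,0,0,0,0,-0.9,1]]]'

```text
clock: 19.4
eef_pos: [493.5, -95.0, 344.3]
eef_rot: [-3.14, 0.0, 1.011]
wrist_force: [0.7, 0.0, -0.9]
finger_gap: 0.4
finger_force: 0.0
```

Call:
step_arm --increments '[[[0,0,0,-0.5,-0.9,-0.3,1],[0,0,0,-0.5,-0.9,0,1],[0,0,0,-0.5,-0.9,0,1],[0,0,0,0,0,0,1],[0,0,0,0,0,0,1]]]'

```text
clock: 19.9
eef_pos: [370.3, -88.4, 356.0]
eef_rot: [3.14, -0.001, 1.011]
wrist_force: [0.4, -0.4, 0.1]
finger_gap: 0.1
finger_force: 0.0
```

```bash
python3 - <<'E'
from meas import *
D=cam('top');w=cam('scene');s=manip.read_state();print(s['clock'],s['eef_pos'],s['wrist_force'])
balls(D)
fx,fy,z=fix(D);m=(abs(fx)<24)&(fy>-174)&(fy<-130)&(z>37)&(z<60);print('jaw rear',np.percentile(fy[m],[97,99]))
m=(abs(fx)<24)&(fy>-208)&(fy<-178)&(z>18)&(z<60);print('housing',np.median(fx[m]),np.median(z[m]),np.percentile(fy[m],[2,98]))
a=cv2.resize(D['frame'][165:260,295:445],(750,475),interpolation=cv2.INTER_CUBIC);save('end.png',a)
E
```

```text
20.0 [371.17517471 -88.44399569 355.65999922] [ 0.37320669 -0.06398741  0.40302353]
spoke deg [(68, 5), (70, 5), (128, 4), (130, 6), (132, 10), (134, 11), (136, 9), (138, 12), (140, 9), (142, 4), (202, 6), (204, 10), (206, 12), (208, 10), (210, 9), (212, 8), (214, 6), (216, 7), (274, 5), (276, 12), (278, 8), (280, 11), (282, 10), (284, 8), (286, 6), (288, 4)]
jaw rear [-149.61575744 -149.28073369]
housing 1.8629283869053632 38.91528683316915 [-207.49093526 -179.79246464]
```

View pics/end.png

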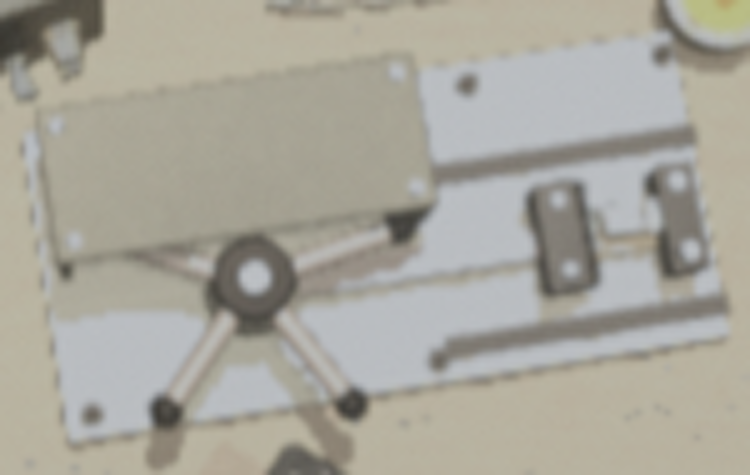

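The picture shows the housing at (625,230) held square between the jaw (563,240) and the stop (680,220). The wheel is at q≈3.26 rad and the arm is clear, so I hand in.

```bash
python3 -c "
from cell import workorder
print(workorder.sign_off())"
```

```text
the job is handed in; nothing more can be done
None
```

The job is handed in, but sign-off returned no verdict: the white housing stands upright and square between jaw and backstop, clamped with an estimated 15–22 N (target about 18 N), and the arm is clear and touches nothing.

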